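Seat the brass centring cone in its taper seat and check that it rocks free

TASK

Take the brass centring cone out of the wooden rack and press it straight down into the steel cup of the blue-footed taper seat with about 15 newtons (at least 10, never more than 30) for a moment. Then check that it is not jammed: keeping its nose in the cup and touching it, lean the cone about five degrees towards the red lock screw, then about five degrees the other way. Finally set it back upright and fully home in the cup and let go without dropping it, leaving the other cones and things where they are.

Things in the scene. Friction and masses are not known exactly. Their poses are not given: they have to be found in the camera images.
- cone: Brass cone with red stem band, 0.3 to 0.52 kg. Nose 16 mm across, widening evenly to 44 mm at 40 mm up (19.3 degrees to the axis); flange 56 mm across, 40 to 46 mm up; round stem 24 mm across, 46 to 91 mm up, to grip from above. Origin: centre of the nose's flat end; z along the axis to the stem. Hangs upright by its flange in any one of the rack's three holes. Its yaw means nothing.
- cone_top (a point): Centre of the top end of the brass cone's stem, 91 mm above cone's origin along its axis.
- seat: Fixed taper seat: blue foot plate 120 x 100 x 12 mm, on it an upright grey collar 76 mm across, up to 50 mm above the table, holding a steel cup 60 mm across. Origin: on the cup's axis, at the table; z up; x points to the red-headed lock screw on the collar's side (34 mm above the table, head 54 to 64 mm from the axis).
- collar_top (a point): On the cup's axis at the collar's top edge, 50 mm above the table. The cup stands proud of it: its rim is locked anywhere from 60 to 80 mm above the table, different each time, and no pose tells which. Cup mouth 40 mm across, narrowing to 19 mm at 30 mm below the rim to match the brass cone, open below. Home: nose 34 mm below the rim, flange about 6 mm above it. Stiff contact.
- rack: The fixed wooden rack 100 x 240 x 50 mm high with three upright through holes 51 mm across, at -80, 0 and +80 mm along its y. Origin: centre of its underside. A hanging cone's flange lies on the top, so its nose is about 10 mm above the table and the stem top 101 mm.
- slim_cone: Dark steel slim cone with a yellow band, same flange and stem, in another hole of the rack. Leave it. Same frame as the brass cone (flange underside 40 mm up).
- blunt_cone: Green short blunt cone with a white band, same flange and stem, in another hole of the rack. Leave it. Same frame as the brass cone (flange underside 40 mm up).
- spray_can: Spray can, 54 mm across, 150 mm tall, standing. Leave it. Origin: centre of its underside.
- screwdriver: Yellow-handled screwdriver lying on the table. Leave it.
- pliers: Red-handled pliers lying on the table, about 150 mm long. Leave them.
- tube: Aluminium tube offcut, 32 mm across, 60 mm tall, standing. Leave it. Origin: centre of its underside.
Things that resemble listed ones, but are neither listed nor needed, are in the scene too. What is shaped like the seat but orange is not meant. Leave any orange or pink look-alike of the cone alone.

How it is judged:
On the way, in this order (a step that is already met when the one before it is completed fails the run):
1. the brass cone, upright within 0.06 rad, centred within 4 mm, nose below 60 mm above the table, is pressed on the seat with over 10 N for 0.3 s (z of cone in the frame of seat below 0.06 m and horizontal distance between cone and seat below 0.004 m and angle between cone's own z axis and vertical below 0.06 rad and contact force between cone and seat above 10 N), for 0.3 s.
2. nose within 10 mm of the axis and below 60 mm, bearing on the cup with over 1 N, the cone leans over 0.06 rad, stem top over 4 mm off the axis towards the lock screw (horizontal distance between cone and seat below 0.01 m and z of cone in the frame of seat below 0.06 m and angle between cone's own z axis and vertical above 0.06 rad and contact force between cone and seat above 1 N and x of cone_top in the frame of seat above 0.004 m), for 0.1 s.
3. the same the other way: leaning over 0.06 rad, stem top over 4 mm off the axis away from the lock screw, nose still in and bearing on the cup (horizontal distance between cone and seat below 0.01 m and z of cone in the frame of seat below 0.06 m and angle between cone's own z axis and vertical above 0.06 rad and contact force between cone and seat above 1 N and x of cone_top in the frame of seat below -0.004 m), for 0.1 s.
At the end, for the whole second after the job is handed in: The brass cone rests released and still in the cup: its nose within 2.5 mm and its stem top within 5 mm of the cup's axis, upright within 0.035 rad (2 degrees), nose 20 to 52 mm above the table, bearing on the seat (horizontal distance between cone and seat below 0.0025 m and horizontal distance between cone_top and seat below 0.005 m and angle between cone's own z axis and vertical below 0.035 rad and z of cone in the frame of seat between 0.02 and 0.052 m and contact force between cone and seat above 1 N and linear speed of cone below 0.01 m/s); the robot touches nothing.
It fails at once if the brass cone, while gripped, bears on the seat with more than 30 N (contact force between cone and seat above 30 N and contact force between the fingers and cone above 1 N).
It fails at once if the brass cone is dropped into the seat, striking it with more than 120 N (contact force between cone and seat above 120 N).
It fails at once if one of the other cones or loose things is shifted by more than 20 mm (distance of any of slim_cone, blunt_cone, spray_can, screwdriver, pliers, tube from where it was at the start of the episode above 0.02 m).
It also fails if it takes over 67 s, if anything falls off the work surface, if the arm or the gripper's body presses on something with over 40 N, if the wrist force passes 120 N, or if a joint passes its speed limit or range.

ROBOT

A 6-joint arm with a two-finger parallel gripper is mounted at the origin on the work surface. World frame = base frame: x ahead of the robot, y to its left, z up, the work surface at z = 0. Lengths are in m, angles in rad, forces in N, time in s.
With the tool pointing down it reaches from about 0.35 to 0.8 m from the base axis. Payload 7.3 kg.
Tool frame: the origin (TCP) lies between the finger pads; the fingertips stand 25 mm ahead of it and the grasp point (between the pads) lies 6 mm ahead of it (r.tip_extent is the distance from the TCP to the fingertips, in m); z points along the fingers, y is the direction in which the jaws open and shut (so a half turn about z gives the same grasp; the last joint's range is limited). The gripper opens to 85 mm and grips with 20 to 120 N. Pads are 22 mm wide; open, the fingers measure 114 mm over their backs; the gripper's body (76 mm by 85 mm) begins 54 mm behind the grasp point. The pads swing forward as they close: fully open they stand 13 mm farther back than shut.
Start: joints at [-1.313, 0.342, 1.524, -0, 1.275, -0.146], TCP at [0.206, -0.483, 0.256] pointing down, gripper open.
Joint ranges: [-2.53, 2.53], [-0.77, 2.02], [0.04, 2.7], [-1, 4.14], [0.28, 2.66], [-3.11, 3.11]. Speed limits (rad/s): [2.57, 2.57, 3.14, 3.14, 3.14, 3.14].

INTERFACE

Orientations are given as a unit quaternion [x, y, z, w].
In Python, from workcell import r, command_gripper, optics gives the robot as it stands. The module is installed in compiled form; this text tells all that it offers. Calls block until the motion is done:
- r.reach(position, orientation): joint-space move of the TCP to a pose.
- r.move_straight(position, orientation=None, speed=0.15, max_force=None): straight line of the TCP; orientation=None keeps the orientation; speed is the mean speed in m/s. With max_force (N) it stops when the force on the tool has changed by that much, and returns True; else False.
- r.movej(angles): joint-space move.
- command_gripper(opening, force=None): finger opening in m; force is the grip in N (None keeps the last); returns when the fingers have stopped.
- r.hold(seconds).
- r.solve_ik(position, orientation): joint angles nearest the present ones, or None.
- r.read_state(): the state.
- optics.get_image(name): name is "scene" or "side" or "wrist"; returns (picture, depth): 400x640x3 uint8, red, green, blue; 400x640 float32, m along the optical axis (not along the pixel's ray), 0 where there is no reading.
- optics.camera_model(name): a dict with "K" (3x3 intrinsics, pixels), "R" (3x3) and "t" (3): a world point X has camera coordinates R X + t; the wrist camera has in their place "tool_from_camera" (4x4, takes a point from camera to tool coordinates, whose origin is the TCP and whose axes are the flange's). Camera axes: x right, y down, z forward; pixel columns grow to the right and rows downward; lengths in m; the calibration is good to about 2 mm. The wrist camera is an equidistant fisheye: a pixel r from the principal point sees the ray r / f radians off the axis. A picture is of the moment at which its call begins: read the wrist's pose just before it. camera_model takes no time and is no camera call.
A pose or a line that the arm cannot do raises r.PlanningError and nothing moves.
- r.finish_job(): hands the job in, once; it reports no verdict.
The state is a dict: "time_s": time; "joint_positions": joint angles; "dq": joint speeds; "tau": joint torques, N m; "eef_pos": TCP position; "eef_rot": TCP orientation; "contact_force": force on the tool from outside, world axes, zero at the start; "torque": the same for the moment, N m; "grip_width": finger opening in m.
Only numpy, scipy, OpenCV 4.12 (cv2) and the standard library are available. Lean on these libraries where they do the work, as an engineer would, in place of code of your own. Each camera call takes 0.05 s, during which the arm holds its last target. There are 200 camera calls.

## Working session

There is one attempt and no reset: what is moved stays moved. The work goes in short steps, each a Python script; the robot and the scene stay as the last script left them, time stands still between calls to the robot, and variables do not carry over. Pictures are saved under pics/ and viewed, about 8 in all and at most 12, crops included, and the job is handed in when it is done.

```bash
ls; mkdir -p pics; python3 - <<'E'
from workcell import r, command_gripper, optics
import numpy as np, cv2
s=r.read_state();print({k:np.round(v,3) for k,v in s.items()}, r.tip_extent)
for n in ("scene","side"):
    p,d=optics.get_image(n);np.savez(f"pics/{n}0.npz",p=p,d=d);cv2.imwrite(f"pics/{n}0.png",p[:,:,::-1])
    m=optics.camera_model(n);print(n,m['K'],-m['R'].T@m['t'])
print(optics.camera_model("wrist"))
E
```

```text
pics
{'time_s': np.float64(0.0), 'joint_positions': array([-1.313,  0.343,  1.525,  0.   ,  1.275, -0.146]), 'dq': array([-0.001,  0.001,  0.001,  0.   ,  0.   ,  0.001]), 'tau': array([ 3.0000e-03, -4.3368e+01, -2.4601e+01,  0.0000e+00,  8.0000e-03,
       -0.0000e+00]), 'eef_pos': array([ 0.206, -0.482,  0.256]), 'eef_rot': array([ 0.98 ,  0.201, -0.   , -0.001]), 'contact_force': array([-0.269, -0.53 , -0.472]), 'torque': array([-0.071, -0.024, -0.004]), 'grip_width': np.float64(0.085)} 0.025
scene [[414.7685697    0.         315.1099161 ]
 [  0.         414.7685697  196.97674772]
 [  0.           0.           1.        ]] [ 0.84514544 -0.57883731  0.81823958]
side [[461.63535216   0.         325.50292378]
 [  0.         461.63535216 202.08708587]
 [  0.           0.           1.        ]] [0.06366503 0.72995272 0.93174538]
{'K': array([[309.70691629,   0.        , 312.3587198 ],
       [  0.        , 309.70691629, 200.27193436],
       [  0.        ,   0.        ,   1.        ]]), 'tool_from_camera': array([[ 5.05568649e-04, -9.64866639e-01, -2.62739632e-01,
         6.60590136e-02],
       [ 9.99998402e-01,  3.72658444e-05,  1.78736366e-03,
        -7.92381340e-05],
       [-1.71477635e-03, -2.62740116e-01,  9.64865115e-01,
        -1.17697754e-01],
       [ 0.00000000e+00,  0.00000000e+00,  0.00000000e+00,
         1.00000000e+00]])}
```

View pics/scene0.png

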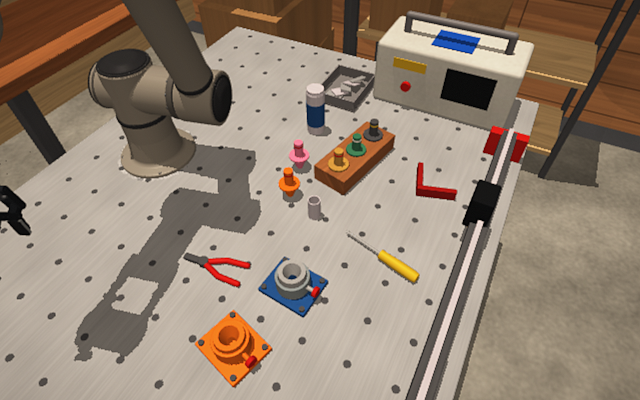

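View pics/side0.png

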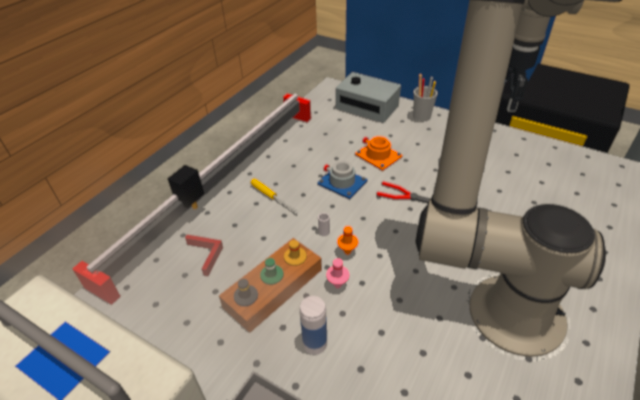

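Candidates in the scene view for the cone: brass (339,158), green blunt (357,144), dark slim (374,128), and the pink (298,152) and orange (289,182) look-alikes on the table. The blue seat is at (293,280) with its screw at (315,292); the orange seat is at (233,345). I choose the brass cone at (339,158) and will check it in a crop.

```bash
cat > h.py <<'E'
from workcell import r, command_gripper, optics
import numpy as np, cv2
from scipy.spatial.transform import Rotation as Ro
from scipy.optimize import least_squares
def cloud(n,p,d):
    m=optics.camera_model(n);K=m['K'];v,u=np.mgrid[:400,:640]
    c=np.stack([(u-K[0,2])/K[0,0]*d,(v-K[1,2])/K[1,1]*d,d],-1)
    w=(c-m['t'])@m['R'];w[d<=0]=np.nan
    return w
def circ(P,rad=None):
    f=lambda q:np.hypot(P[:,0]-q[0],P[:,1]-q[1])-(rad or q[2])
    s=least_squares(f,[*P[:,:2].mean(0),.03],loss='soft_l1',f_scale=.001);return s.x,np.sqrt(np.mean(s.fun**2))
def down(yaw): # tool z down, tool y at angle yaw
    return (Ro.from_euler('z',yaw-np.pi/2)*Ro.from_euler('x',np.pi)).as_quat()
E
python3 - <<'E'
from h import *
a=np.load('pics/scene0.npz');b=np.load('pics/side0.npz')
W={'scene':cloud('scene',a['p'],a['d']),'side':cloud('side',b['p'],b['d'])}
px={'scene':dict(brass=(339,150),seat=(293,280),screw=(316,292),green=(357,137),dark=(374,122),orange=(289,172),pink=(298,145),can=(316,90),tube=(315,202),pl=(230,268)),
'side':dict(brass=(294,245),seat=(342,175),screw=(327,168),green=(270,263),dark=(242,287),orange=(347,231),pink=(338,265),can=(313,305))}
for n in W:
  for k,(u,v) in px[n].items(): print(n,k,np.round(W[n][v,u],4))
for n in W:
  w=W[n]; p=(a if n=='scene' else b)['p']
  s0=w[px[n]['seat'][1],px[n]['seat'][0]]
  near=np.hypot(w[...,0]-s0[0],w[...,1]-s0[1])<.1
  hsv=cv2.cvtColor(p,cv2.COLOR_RGB2HSV)
  P=w[near&(w[...,2]>.055)];print(n,'seat z pct',np.round(np.percentile(P[:,2],[5,25,50,75,95]),4),len(P))
  red=near&((hsv[...,0]<6)|(hsv[...,0]>174))&(hsv[...,1]>150)&(w[...,2]>.02)&(w[...,2]<.06);print('screw',np.round(np.median(w[red],0),4),red.sum())
  bl=near&(abs(hsv[...,0].astype(int)-110)<15)&(hsv[...,1]>120)&(w[...,2]<.025)
  Q=w[bl];print('foot minrect',cv2.minAreaRect((Q[:,:2]*1000).astype(np.float32)),np.median(Q[:,2]))
  t=w[px[n]['brass'][1],px[n]['brass'][0]]
  nb=np.hypot(w[...,0]-t[0],w[...,1]-t[1])<.03
  S=w[nb&(w[...,2]>.096)];print('stem top',np.round(np.median(S,0),4),np.round(np.mean(S,0),4),len(S))
def crop(n,u,v,s=50):
  i=(a if n=='scene' else b)['p'][v-s*3//4:v+s*3//4,u-s:u+s,::-1];return cv2.resize(i,(400,300),interpolation=cv2.INTER_CUBIC)
cv2.imwrite('pics/crop1.png',np.vstack([np.hstack([crop('scene',335,160),crop('scene',293,283)]),np.hstack([crop('side',294,255),crop('side',342,178)])]))
E
```

```text
scene brass [0.5145 0.1484 0.1003]
scene seat [ 0.5879 -0.2186  0.0668]
scene screw [ 0.6369 -0.2105  0.0448]
scene green [0.5359 0.2129 0.1031]
scene dark [0.5515 0.2915 0.1029]
scene orange [0.4352 0.0286 0.0912]
scene pink [0.4044 0.1281 0.0894]
scene can [0.372  0.2929 0.1502]
scene tube [0.5146 0.0145 0.0339]
scene pl [ 0.4203 -0.2259 -0.0007]
side brass [0.5107 0.1509 0.0991]
side seat [ 0.5577 -0.17    0.0605]
side screw [ 0.6253 -0.1983  0.0394]
side green [0.5292 0.2235 0.0983]
side dark [0.5429 0.3099 0.0998]
side orange [0.4254 0.0432 0.0923]
side pink [0.3938 0.1447 0.089 ]
side can [0.3639 0.2991 0.1494]
scene seat z pct [0.0565 0.0622 0.0647 0.0661 0.0674] 470
screw [ 0.6343 -0.2086  0.0421] 60
foot minrect ((574.7874755859375, -201.36141967773438), (98.28897857666016, 118.7663345336914), 84.81962585449219) 0.01191668058456983
stem top [0.5156 0.1453 0.1011] [0.5155 0.1454 0.1009] 62
side seat z pct [0.0566 0.0602 0.0626 0.0643 0.0667] 204
screw [ 0.6299 -0.1974  0.0428] 15
foot minrect ((573.279541015625, -195.53131103515625), (103.23001098632812, 118.77908325195312), 86.09341430664062) 0.010811592685634032
stem top [0.5139 0.1488 0.0994] [0.5136 0.1488 0.0994] 65
```

View pics/crop1.png

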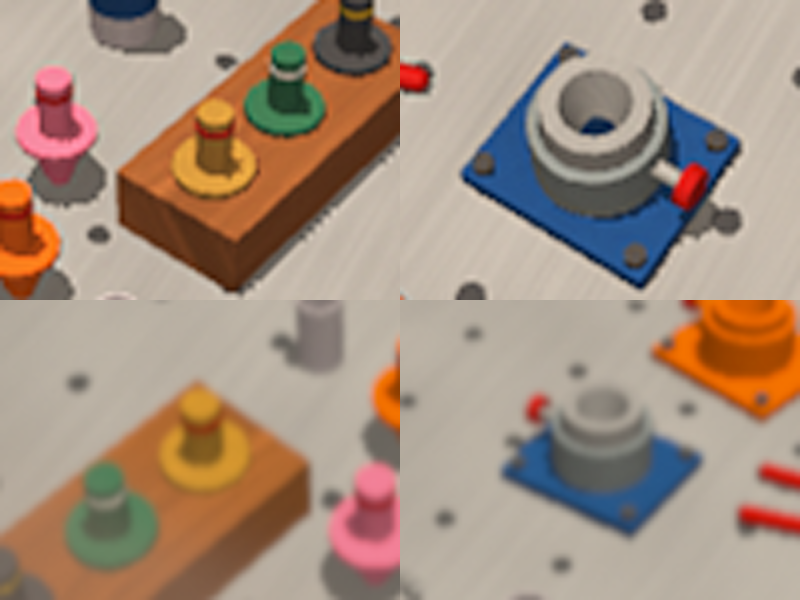

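Confirmed: yellow brass with a red band in the rack's end hole (crop, upper left), next to the white-banded green cone. The blue seat has its red screw pointing roughly world +x. Next I'll refine both positions with the wrist camera, using the same tool yaw for each.

```bash
cat >> h.py <<'E'
def wrist():
    s=r.read_state();p,d=optics.get_image('wrist');m=optics.camera_model('wrist');K=m['K']
    v,u=np.mgrid[:400,:640];x=(u-K[0,2])/K[0,0];y=(v-K[1,2])/K[1,1];t=np.hypot(x,y)+1e-9
    k=np.where(t<1.4,np.tan(np.minimum(t,1.4))/t,np.nan)
    c=np.stack([x*k*d,y*k*d,d],-1);T=m['tool_from_camera']
    w=(c@T[:3,:3].T+T[:3,3])@Ro.from_quat(s['eef_rot']).as_matrix().T+s['eef_pos'];w[d<=0]=np.nan
    return p,w
E
python3 - <<'E'
from h import *
Y=np.radians(-5)
q0=r.solve_ik([.574,-.199,.2],down(Y));q1=r.solve_ik([.574,-.199,.2],down(Y+np.pi));print(q0,q1)
yaw=Y if q1 is None or (q0 is not None and abs(q0[5]+.146)<abs(q1[5]+.146)) else Y+np.pi
print('yaw',yaw)
import sys
for n,(x,y) in dict(seat=(.574,-.199),cone=(.5147,.147)).items():
    r.reach([x,y,.2],down(yaw));p,w=wrist();np.savez(f'pics/w_{n}.npz',p=p,w=w);cv2.imwrite(f'pics/w_{n}.png',p[:,:,::-1])
    P=w[np.hypot(w[...,0]-x,w[...,1]-y)<.045]
    print(n,r.read_state()['time_s'],np.round(r.read_state()['eef_pos'],4),np.histogram(P[:,2],bins=np.arange(0,.12,.004)))
E
python3 - <<'E'
import cv2,numpy as np
cv2.imwrite('pics/w2.png',np.hstack([cv2.resize(cv2.imread(f'pics/w_{n}.png')[60:340,120:520],None,fx=1,fy=1) for n in('seat','cone')]))
E
```

```text
[-4.59814553e-01  5.38501127e-01  1.36801174e+00 -4.44089210e-16
  1.23507979e+00  2.76904456e+00] [-0.45981455  0.53850113  1.36801174  0.          1.23507979 -0.37254809]
yaw 3.0543261909900767
seat 1.8583 [ 0.5735 -0.2002  0.2002] (array([   0,    0,  621,  929,   26,   28,   20,   29,   51,  199,  204,
        229, 1486,  221,  278,  301, 2167,    0,    0,    0,    0,    0,
          0,    0,    0,    0,    0,    0,    0]), array([0.   , 0.004, 0.008, 0.012, 0.016, 0.02 , 0.024, 0.028, 0.032,
       0.036, 0.04 , 0.044, 0.048, 0.052, 0.056, 0.06 , 0.064, 0.068,
       0.072, 0.076, 0.08 , 0.084, 0.088, 0.092, 0.096, 0.1  , 0.104,
       0.108, 0.112, 0.116]))
cone 3.225 [0.5153 0.1458 0.2   ] (array([   0,    0,    0,    0,    0,    0,    0,    0,    0,    0,    0,
          3, 4580,  845, 1131,   23,   27,   26,   36,   26,   27,   10,
         37,   73,   76,  740,    0,    0,    0]), array([0.   , 0.004, 0.008, 0.012, 0.016, 0.02 , 0.024, 0.028, 0.032,
       0.036, 0.04 , 0.044, 0.048, 0.052, 0.056, 0.06 , 0.064, 0.068,
       0.072, 0.076, 0.08 , 0.084, 0.088, 0.092, 0.096, 0.1  , 0.104,
       0.108, 0.112, 0.116]))
```

View pics/w2.png

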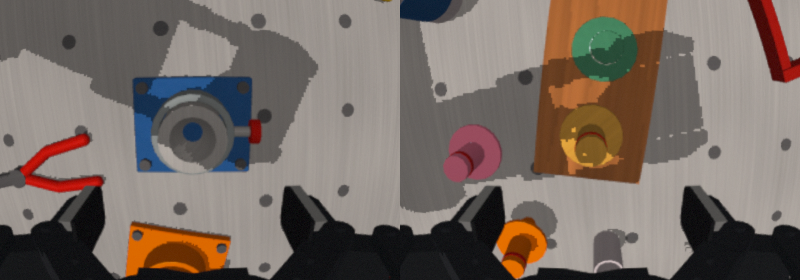

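The wrist views show the blue cup at about (312,192) full-frame with the screw to its right, and the brass stem at about (310,205) with pink well to the left. Next are circle fits and the remaining geometry.

```bash
python3 - <<'E'
from h import *
def discfit(P,ro):  # centre via min enclosing + hull-circle fit
    H=cv2.convexHull((P[:,:2]).astype(np.float32))[:,0];return circ(H.astype(float)),circ(H.astype(float),ro),P.mean(0)
w=np.load('pics/w_seat.npz');p=w['p'];w=w['w']
near=np.hypot(w[...,0]-.574,w[...,1]+.199)<.045
P=w[near&(w[...,2]>.0635)];print('rim z',np.median(P[:,2]),len(P));print(discfit(P,.03))
P=w[near&(w[...,2]>.0485)&(w[...,2]<.0515)];print('collar',np.median(P[:,2]),discfit(P,.038))
hsv=cv2.cvtColor(p,cv2.COLOR_RGB2HSV)
n2=np.hypot(w[...,0]-.574,w[...,1]+.199)<.09
Q=w[n2&(abs(hsv[...,0].astype(int)-108)<15)&(hsv[...,1]>120)&(w[...,2]>.008)&(w[...,2]<.016)];print('foot',cv2.minAreaRect((Q[:,:2]*1000).astype(np.float32)))
red=n2&((hsv[...,0]<6)|(hsv[...,0]>174))&(hsv[...,1]>150)&(w[...,2]>.02);print('screw',np.median(w[red],0))
w=np.load('pics/w_cone.npz')['w'];near=np.hypot(w[...,0]-.5147,w[...,1]-.147)<.035
P=w[near&(w[...,2]>.099)];print('stem',np.median(P[:,2]),discfit(P,.012))
P=w[near&(w[...,2]>.0545)&(w[...,2]<.0575)];print('flange',np.median(P[:,2]),discfit(P,.028))
E
```

```text
rim z 0.261969581952138 26421
((array([ 0.57389009, -0.19530179,  0.04326489]), np.float64(0.008797031675586502)), (array([ 0.57131294, -0.20197647,  0.03      ]), np.float64(0.012109031735490964)), array([ 0.57471556, -0.18871743,  0.24244603]))
collar 0.049988418966658954 ((array([ 0.57331403, -0.20255572,  0.03760307]), np.float64(0.0003242814986656355)), (array([ 0.57332324, -0.20264619,  0.03      ]), np.float64(0.0005182569379950237)), array([ 0.57412544, -0.19312734,  0.04998011]))
foot ((573.2937622070312, -202.17105102539062), (98.63956451416016, 117.99992370605469), 85.21353149414062)
screw [ 0.63093149 -0.20416525  0.04430351]
stem 0.2672536380721111 ((array([0.51613342, 0.16336207, 0.0310928 ]), np.float64(0.004993643562114456)), (array([0.52603947, 0.1563633 , 0.03      ]), np.float64(0.01952345797871035)), array([0.51581014, 0.15964699, 0.25961591]))
flange 0.056130254138589575 ((array([0.51364811, 0.14452068, 0.02779201]), np.float64(0.00018363939740523042)), (array([0.51364638, 0.14450919, 0.03      ]), np.float64(0.0002772396608085955)), array([0.51433551, 0.15044101, 0.05611496]))
```

```bash
python3 - <<'E'
from h import *
H=lambda P:cv2.convexHull(P[:,:2].astype(np.float32))[:,0].astype(float)
w=np.load('pics/w_seat.npz')['w']
P=w[(np.hypot(w[...,0]-.5733,w[...,1]+.2024)<.035)&(w[...,2]>.0625)&(w[...,2]<.07)]
print('rim z',np.percentile(P[:,2],[10,50,90]),len(P),circ(H(P),.03),circ(H(P)))
w=np.load('pics/w_cone.npz')['w']
P=w[(np.hypot(w[...,0]-.5136,w[...,1]-.1445)<.03)&(w[...,2]>.099)&(w[...,2]<.11)]
print('stem',np.median(P[:,2]),len(P),circ(H(P),.012),circ(H(P)))
Y=np.radians(175)
for a in ([.5136,.1445,.088],[.5136,.1445,.19],[.5733,-.2024,.19],[.5733,-.2024,.11]): print(r.solve_ik(a,down(Y)))
E
```

```text
rim z [0.06436058 0.06541911 0.06631364] 2300 (array([ 0.57307242, -0.20260951,  0.03      ]), np.float64(0.00019594479923584448)) (array([ 0.57307684, -0.20260565,  0.02993814]), np.float64(0.00018540868172182962))
stem 0.1011196563275268 788 (array([0.51387726, 0.14453907, 0.03      ]), np.float64(0.0002090081452381516)) (array([0.51382176, 0.14455541, 0.01187163]), np.float64(0.000169994240155282))
[ 1.30569293e-01  5.51086325e-01  1.71034776e+00 -4.44089210e-16
  8.80158568e-01  2.17835755e-01]
[ 1.30569293e-01  4.19674981e-01  1.60015449e+00 -4.44089210e-16
  1.12176319e+00  2.17835755e-01]
[-0.46537915  0.5482701   1.38005639  0.          1.21326616 -0.37811269]
[-0.46537915  0.63312794  1.46920775  0.          1.03925697 -0.37811269]
```

```bash
python3 - <<'E'
from h import *
q=down(np.radians(175));c=[.5138,.1445]
command_gripper(.07)
r.move_straight(c+[.13],q,speed=.15)
print(r.move_straight(c+[.090],q,speed=.08,max_force=15))
s=r.read_state();print(np.round(s['eef_pos'],4),np.round(s['contact_force'],2))
command_gripper(.0,force=60)
r.hold(.2)
s=r.read_state();print(s['time_s'],s['grip_width'],np.round(s['eef_pos'],4),np.round(s['contact_force'],2),np.round(s['torque'],2))
r.move_straight(c+[.2],q,speed=.08)
r.hold(.3)
s=r.read_state();print(s['time_s'],s['grip_width'],np.round(s['eef_pos'],4),np.round(s['contact_force'],2))
r.move_straight([.5731,-.2026,.2],q,speed=.2)
r.hold(.5)
s=r.read_state();print(s['time_s'],s['grip_width'],np.round(s['eef_pos'],4),np.round(s['contact_force'],2))
p,w=wrist();np.savez('pics/w_held.npz',p=p,w=w);cv2.imwrite('pics/w_held.png',p[60:,:,::-1])
E
```

```text
False
[0.5141 0.1446 0.0903] [-0.22 -0.35  0.2 ]
5.4917 0.022382471520507624 [0.5139 0.1445 0.0905] [-2.17 -0.93  6.01] [0.   0.31 0.06]
7.3167 0.022548376821731532 [0.5137 0.1445 0.1998] [ 0.41 -0.14 -3.36]
9.725 0.02231045688665042 [ 0.5731 -0.2026  0.2   ] [-1.28  0.34 -3.61]
```

View pics/w_held.png

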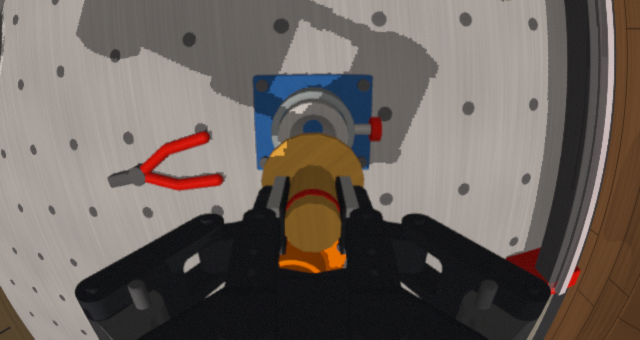

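```bash
python3 - <<'E'
from h import *
w=np.load('pics/w_held.npz')['w'];p=np.load('pics/w_held.npz')['p']
hsv=cv2.cvtColor(p,cv2.COLOR_RGB2HSV)
m=(np.hypot(w[...,0]-.5731,w[...,1]+.2026)<.035)&(w[...,2]>.160)&(w[...,2]<.172)&(hsv[...,1]>120)
P=w[m];print(len(P),np.percentile(P[:,2],[5,50,95]))
A=np.c_[P[:,:2]-[.5731,-.2026],np.ones(len(P))];print('plane',np.linalg.lstsq(A,P[:,2],rcond=None)[0])
H=cv2.convexHull(P[:,:2].astype(np.float32))[:,0].astype(float)
H=H[np.hypot(H[:,0]-.5731,H[:,1]+.2026)>.022];print(circ(H),len(H),np.round(H,4)[:12])
f=lambda q:np.hypot(H[:,0]-q[0],H[:,1]-q[1])-.028
print(least_squares(f,[.573,-.2026],loss='soft_l1',f_scale=.001).x)
q=down(np.radians(175));x=[.5731,-.2026]
r.move_straight(x+[.125],q,speed=.1);r.hold(.5)
f0=r.read_state()['contact_force'];print('base',np.round(f0,2),r.read_state()['time_s'])
hit=r.move_straight(x+[.106],q,speed=.015,max_force=4)
r.hold(.1);s=r.read_state();print(hit,s['time_s'],np.round(s['eef_pos'],4),np.round(s['contact_force']-f0,2),np.round(s['torque'],2))
E
```

```text
3418 [0.1643612  0.16558283 0.16698905]
plane [-0.00228638 -0.03861942  0.16623532]
(array([ 0.57301385, -0.20155485,  0.02715025]), np.float64(0.0001683351767070513)) 28 [[ 0.6002 -0.2012]
 [ 0.5993 -0.1946]
 [ 0.5989 -0.1925]
 [ 0.5985 -0.1917]
 [ 0.5942 -0.1843]
 [ 0.5926 -0.1828]
 [ 0.5902 -0.1806]
 [ 0.5867 -0.1781]
 [ 0.5782 -0.1747]
 [ 0.5751 -0.1745]
 [ 0.5689 -0.175 ]
 [ 0.5653 -0.1756]]
[ 0.57292092 -0.20266686]
base [-0.45 -0.69 -2.9 ] 11.175
True 12.1417 [ 0.5733 -0.2026  0.1116] [0.4  0.66 9.29] [ 0.03 -0.    0.03]
```

```bash
python3 - <<'E'
from h import *
q=down(np.radians(175));x=[.5731,-.2026];f0=np.array([-.45,-.69,-2.9])
z=.1116
for i in range(10):
    s=r.read_state();F=s['contact_force']-f0
    print(round(s['time_s'],2),round(z,5),np.round(s['eef_pos'],5),np.round(F,2),np.round(s['torque'],2))
    if F[2]>14: break
    z-=.0002;r.move_straight(x+[z],q,speed=.005,max_force=6);r.hold(.1)
r.hold(.5)
s=r.read_state();print(np.round(s['eef_pos'],5),np.round(s['contact_force']-f0,2))
E
```

```text
12.14 0.1116 [ 0.57325 -0.20262  0.11164] [0.41 0.66 9.29] [ 0.03 -0.    0.03]
12.67 0.1114 [ 0.57324 -0.20264  0.11166] [-0.54  1.57  7.29] [ 0.12  0.03 -0.02]
13.02 0.1112 [ 0.57325 -0.20263  0.11167] [0.03 0.68 8.66] [0.15 0.14 0.05]
13.37 0.111 [ 0.57329 -0.20265  0.11166] [-0.2   2.09 10.83] [0.17 0.19 0.01]
13.72 0.1108 [ 0.57327 -0.20265  0.11165] [-1.34  2.   10.93] [ 0.19  0.33 -0.03]
14.07 0.1106 [ 0.57327 -0.20263  0.11162] [-1.48  2.26 12.99] [ 0.25  0.37 -0.01]
14.42 0.1104 [ 0.57327 -0.20265  0.1116 ] [-2.01  2.85 13.26] [ 0.24  0.48 -0.01]
14.77 0.1102 [ 0.57328 -0.20264  0.11159] [-1.92  2.5  16.35] [ 0.31  0.6  -0.  ]
[ 0.57328 -0.20267  0.11159] [-1.23  3.12 14.81]
```

```bash
python3 - <<'E'
from h import *
p,w=wrist();hsv=cv2.cvtColor(p,cv2.COLOR_RGB2HSV)
D=np.hypot(w[...,0]-.5731,w[...,1]+.2026)
def pl(m):
    P=w[m];A=np.c_[P[:,:2]-[.5731,-.2026],np.ones(len(P))];c=np.linalg.lstsq(A,P[:,2],rcond=None)[0]
    k=abs(A@c-P[:,2])<.002;print(len(P),np.round(np.linalg.lstsq(A[k],P[k,2],rcond=None)[0],4))
pl((D<.03)&(w[...,2]>.070)&(w[...,2]<.085)&(hsv[...,1]>110))
pl((D>.03)&(D<.04)&(w[...,2]>.045)&(w[...,2]<.055))
pl((D>.08)&(D<.2)&(abs(w[...,2])<.006))
s=r.read_state();print(s['time_s'],np.round(Ro.from_quat(s['eef_rot']).as_matrix()[:,2],4),np.round(s['contact_force'],1))
q=s['eef_rot']
cv2.imwrite('pics/w_press.png',p[60:,:,::-1])
E
```

```text
3487 [ 0.0002 -0.0098  0.0773]
2302 [ 0.0001 -0.0085  0.0501]
82586 [ 0.0008 -0.0015  0.0002]
15.3167 [ 1.e-03 -6.e-04 -1.e+00] [-3.7  1.4 12.5]
```

View pics/w_press.png

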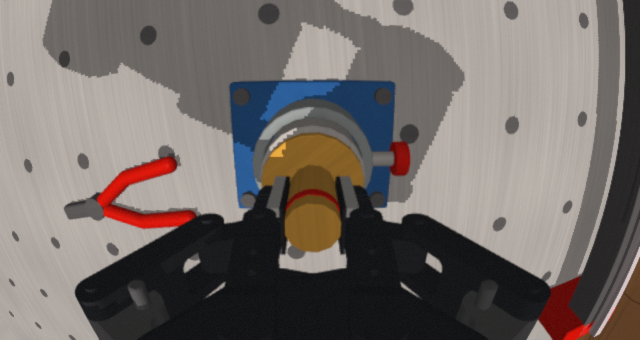

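The cone is home and upright: the flange plane is parallel to the collar and its top is at 77.3 mm, so the nose is at 31.3 mm. About 15 N was held for more than 0.5 s. Next are the two leans.

```bash
cat >> h.py <<'E'
Q0=down(np.radians(175));XY=np.array([.5732,-.2026]);HZ=.0314;D=.0802;PV=.02
def pose(th,lift):
    a=np.radians(-5);R=Ro.from_rotvec(th*np.array([-np.sin(a),np.cos(a),0]))
    pv=np.array([*XY,HZ+lift+PV]);return pv+R.apply([0,0,D-PV]),(R*Ro.from_quat(Q0)).as_quat()
def plane(w,p):
    hsv=cv2.cvtColor(p,cv2.COLOR_RGB2HSV);d=np.hypot(w[...,0]-XY[0],w[...,1]-XY[1])
    P=w[(d<.032)&(w[...,2]>.070)&(w[...,2]<.095)&(hsv[...,1]>110)]
    A=np.c_[P[:,:2]-XY,np.ones(len(P))];return np.round(least_squares(lambda c:A@c-P[:,2],[0,0,.08],loss='soft_l1',f_scale=.001).x,4)
def lean(th):
    P,q=pose(th,.008);r.move_straight(P,q,speed=.012);r.hold(.4)
    f0=r.read_state()['contact_force'];print('base',np.round(f0,2))
    l=.008;r_=r.move_straight(pose(th,.001)[0],q,speed=.01,max_force=4);r.hold(.15)
    s=r.read_state();l=s['eef_pos'][2]-pose(th,0)[0][2]
    for i in range(14):
        s=r.read_state();F=s['contact_force']-f0
        print(r_,round(s['time_s'],2),'lift',round(l,4),np.round(s['eef_pos']-pose(th,0)[0],4),np.round(F,2))
        if F[2]>5 or np.linalg.norm(F)>10: break
        l-=.0002;r.move_straight(pose(th,l)[0],q,speed=.005,max_force=5);r.hold(.1)
    r.hold(.4);p,w=wrist();s=r.read_state()
    print('tool z',np.round(Ro.from_quat(s['eef_rot']).as_matrix()[:,2],3),'F',np.round(s['contact_force']-f0,2),'flange plane',plane(w,p),s['time_s'])
E
python3 - <<'E'
from h import *
r.move_straight([*XY,HZ+D+.008],Q0,speed=.02)
lean(.095)
E
```

```text
base [-0.24  0.32 -3.21]
True 17.6 lift 0.0036 [-0.      0.      0.0036] [-0.56 -1.2   9.54]
tool z [-0.095  0.008 -0.995] F [-0.44  0.1   9.73] flange plane [-0.0954 -0.0227  0.0815] 18.05
```

The cone leans 0.095 rad towards the screw, bearing on the cup with about 9.7 N. Now the other way.

```bash
python3 - <<'E'
from h import *
P,q=pose(.095,.008);r.move_straight(P,q,speed=.015)
lean(-.095)
E
```

```text
base [-0.37 -0.37 -3.1 ]
True 20.72 lift 0.0036 [ 0.0001 -0.      0.0036] [0.86 0.46 8.12]
tool z [ 0.095 -0.008 -0.995] F [1.12 1.08 9.9 ] flange plane [ 0.0928 -0.0391  0.0816] 21.1667
```

```bash
python3 - <<'E'
from h import *
P,q=pose(-.095,.008);r.move_straight(P,q,speed=.015)
P,q=pose(0,.008);r.move_straight(P,q,speed=.012);r.hold(.4)
f0=r.read_state()['contact_force'];print('base',np.round(f0,2))
print(r.move_straight(pose(0,-.004)[0],q,speed=.01,max_force=4));r.hold(.2)
l=r.read_state()['eef_pos'][2]-HZ-D
for i in range(14):
    s=r.read_state();F=s['contact_force']-f0;print(round(l,4),np.round(s['eef_pos'],4),np.round(F,2),np.round(s['torque'],2))
    if F[2]>13: break
    l-=.0002;r.move_straight(pose(0,l)[0],q,speed=.005,max_force=6);r.hold(.1)
p,w=wrist();print('flange',plane(w,p),r.read_state()['time_s'])
E
```

```text
base [ 0.69 -0.01 -2.69]
True
0.0001 [ 0.5733 -0.2026  0.1117] [-1.03  0.09  9.05] [0.   0.07 0.02]
-0.0001 [ 0.5732 -0.2026  0.1117] [-1.18  0.33  8.42] [0.06 0.16 0.03]
-0.0003 [ 0.5733 -0.2026  0.1117] [-1.45  0.58  9.32] [0.06 0.3  0.01]
-0.0005 [ 0.5733 -0.2026  0.1117] [-2.58  0.91 10.15] [0.17 0.37 0.  ]
-0.0007 [ 0.5733 -0.2027  0.1117] [-3.26  1.11 11.69] [0.23 0.41 0.01]
-0.0009 [ 0.5733 -0.2027  0.1117] [-3.11  0.27 13.75] [ 0.19  0.53 -0.02]
flange [-0.0026 -0.0388  0.078 ] 25.7167
```

```bash
cat >> h.py <<'E'
def pl(w,p):
    hsv=cv2.cvtColor(p,cv2.COLOR_RGB2HSV);D=np.hypot(w[...,0]-.5731,w[...,1]+.2026)
    for m in ((D<.03)&(w[...,2]>.070)&(w[...,2]<.085)&(hsv[...,1]>110),(D>.03)&(D<.04)&(w[...,2]>.045)&(w[...,2]<.055)):
        P=w[m];A=np.c_[P[:,:2]-[.5731,-.2026],np.ones(len(P))];c=np.linalg.lstsq(A,P[:,2],rcond=None)[0]
        k=abs(A@c-P[:,2])<.002;print(len(P),np.round(np.linalg.lstsq(A[k],P[k,2],rcond=None)[0],4))
E
python3 - <<'E'
from h import *
p,w=wrist();pl(w,p);print(plane(w,p),np.round(r.read_state()['contact_force'],1))
E
```

```text
3472 [-0.0001 -0.0098  0.0774]
2318 [-0.0001 -0.0071  0.05  ]
[-0.0028 -0.0376  0.078 ] [-2.9  0.8  9.6]
```

With the same filter as before, the cone is home and upright: flange parallel to collar, top at 77.4 mm. Now I'll ease off and release.

```bash
python3 - <<'E'
from h import *
r.move_straight(pose(0,-.0001)[0],Q0,speed=.005);r.hold(.2)
print(np.round(r.read_state()['contact_force'],1))
command_gripper(.04,force=20);command_gripper(.07);r.hold(.2)
s=r.read_state();print(s['grip_width'],np.round(s['contact_force'],2))
r.move_straight([*XY,.2],Q0,speed=.1);r.hold(.3)
p,w=wrist();pl(w,p);D=np.hypot(w[...,0]-.5731,w[...,1]+.2026)
H=lambda P:cv2.convexHull(P[:,:2].astype(np.float32))[:,0].astype(float)
for a,b,d in((.118,.127,.03),(.0745,.08,.033),(.0485,.0515,.045)):
    P=w[(D<d)&(w[...,2]>a)&(w[...,2]<b)];print(np.median(P[:,2]),circ(H(P)))
print(r.read_state()['time_s'])
cv2.imwrite('pics/w_end.png',p[:,:,::-1])
p,d=optics.get_image('scene');cv2.imwrite('pics/scene_end.png',p[:,:,::-1])
E
```

```text
[-1.7  0.1  5.3]
0.06987637755342596 [ 0.4   0.22 -0.46]
2257 [ 0.001  -0.0018  0.0773]
1270 [ 0.0022 -0.0042  0.05  ]
0.1222771674366482 (array([ 0.57296754, -0.20246954,  0.0118811 ]), np.float64(0.000200118507927084))
0.07733682704074696 (array([ 0.57320318, -0.20244756,  0.02784679]), np.float64(0.00022211751852391968))
0.05002828628889773 (array([ 0.57320857, -0.20241863,  0.03769162]), np.float64(0.00028092692800757603))
28.575
```

View pics/scene_end.png

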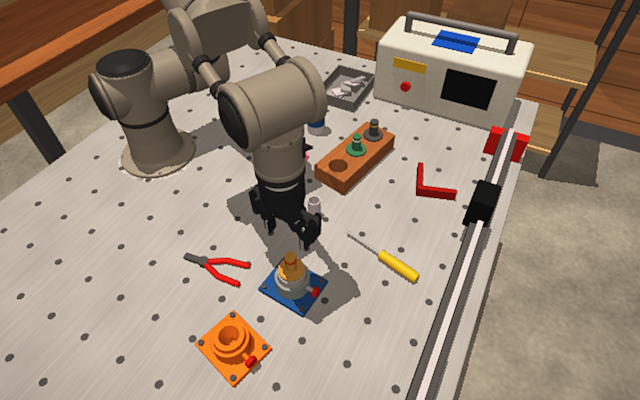

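The brass cone stands in the blue seat at (290,270) and the gripper is clear of it. The screwdriver, pliers, tube and the other two cones look unmoved.

```bash
python3 -c "
from h import *
print(r.finish_job())"
```

```text
the job is handed in; nothing more can be done
None
```

The job is handed in at about 29 s of the 67 s allowed. The brass cone is seated upright and released in the blue seat's cup. `finish_job` reports no verdict, so the figures below are my own measurements.

- **Press:** I took the cone from the rack's end hole and pressed it home with about 15 N for over 0.5 s.
- **Leans:** I leaned it 0.095 rad towards the lock screw and then 0.095 rad the other way. It bore on the cup with about 10 N each time, and I lifted it a few millimetres between leans.
- **Reseat and release:** I set it upright, pressed it home again with about 13 N, eased off to about 8 N and let go.
- **Force limit:** Wrist force readings stayed under about 17 N while gripped, against the 30 N limit. I read them between moves rather than continuously.

**Last checks after release:**
- The stem top and flange centres were within 0.3 mm of the collar's axis.
- The flange was parallel to the collar within about 0.003 rad.
- The nose was about 31 mm above the table.
- The hand was clear of everything. In the last scene picture the other cones, screwdriver, pliers and tube looked unmoved, judged by eye; the arm mostly hid the spray can.

**Disagreements:**
- My looser flange-plane fit showed a 0.04 rad sideways tilt while the cone was gripped. The inlier-filtered fit put it within 0.003 rad of the collar, and the view after release agreed with that.
- The scene and side cameras differed by up to 6 mm on the seat's position, so I used the wrist camera's values.

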